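Wedge the sagging rack platform up to level and hold it

TASK

The hinged metal platform under the tube rack sags onto its two front rubber pads: take the grey wedge by its grip block and, with it flat on the worktop, push its thin end under the middle of the platform's open front edge until the platform just lifts off the pads and stands level, about 6 mm up at the edge and never much over 15 mm. Finish while still holding the wedge there in the gripper, with nothing but the wedge carrying the platform. Do not press on the platform or its rack with the robot, and leave the shim block, the timer and the marker where they are.

Things in the scene. Friction and masses are not known exactly. Their poses are not given: they have to be found in the camera images.
- wedge_grip (a point): Centre of the grip block (40 x 36 x 46 mm high) at the thick end of the loose grey wedge (0.15 kg), 23 mm above its underside. x points to the thin end, 120 mm ahead of this point; y across the 36 mm width; z up. From 20 mm ahead of this point the top falls straight from 29 to 4 mm over a 100 mm ramp. Starts flat on the worktop (z = 0).
- wedge_tip (a point): Middle of the thin end of the wedge, 2 mm above its underside, 120 mm along x from wedge_grip; same axes.
- stage: Fixed grey base of the platform: two side rails 12 mm high, 180 mm apart, a back bar, a rubber pad at the front of each rail. Origin on the worktop under the platform's middle. x is the push direction, from the open front edge (x = -100 mm) to the hinge (x = +100 mm); z up. The wedge slides in along x on the worktop. Stands elsewhere each time.
- edge_front (a point): Fixed point on the base, at the middle of the platform's front lower edge as it rests on the pads, 16 mm above the worktop; axes as stage. The edge is rounded (4 mm radius). The wedge touches it when its thin end is about 50 mm beyond this point along x, and makes the platform level at about 75 mm.
- platform (a joint): Hinge of the aluminium platform (200 mm deep, 225 mm wide, 8 mm thick; 0.4 to 0.7 kg with the foam tube rack fixed on it, 46 mm high, beginning 70 mm behind the front edge). 0: down on its pads, front edge 6 mm low; 0.03 rad: level; grows as the edge rises, 2 mm per 0.01 rad. It falls back by its weight if the wedge is drawn out.
- shim_block: Bystander: loose flat grey block with no ramp, 90 x 36 x 22 mm, origin at the centre of its underside. It or the wedge may lie nearer to the platform.
- timer: Bystander: loose white timer, 62 x 62 x 20 mm, origin at the centre of its underside.
- marker: Bystander: loose marker pen lying flat, 131 mm long (y), 15 mm thick, origin at the centre of its underside.
- platform_lip (a point): Middle of the platform's front lower edge; moves with it: 16 mm above the worktop on the pads, 22 mm when level. x along the platform towards the hinge.
There are look-alikes about, which are no part of the job. What is shaped like the part that bears wedge_grip but blue is not meant.

How it is judged:
At the end, for the whole second after the job is handed in: Platform still, front edge 3 to 9.6 mm off its pads (0.015 to 0.048 rad), carried by the wedge alone; wedge flat on the worktop (5 mm, 0.08 rad), thin end 30 mm or more under the edge, within 50 mm of its middle and 0.35 rad of the push direction; fingers still grip it (over 1 N) (value of joint platform between 0.015 and 0.048 rad and velocity of joint platform between -0.02 and 0.02 rad/s and contact force between wedge and platform above 0.5 N and contact force between the fingers and wedge above 1 N and contact force between each of the arm, the fingers and platform below 0.3 N and contact force between shim_block and platform below 0.1 N and height (world z) of wedge below 0.005 m and angle between wedge's own z axis and vertical below 0.08 rad and x of wedge_tip in the frame of edge_front above 0.03 m and y of wedge_tip in the frame of edge_front between -0.05 and 0.05 m and angle between the x axis of wedge and the x axis of stage, either way round below 0.35 rad); the arm keeps its last pose, push and grip.
It fails at once if the platform's front edge is heaved up more than 16 mm (value of joint platform above 0.08 rad).
It fails at once if the robot presses on the platform or its rack (contact force between any of the fingers, the arm and platform above 2 N).
It fails at once if the shim block, the timer or the marker is moved more than 30 mm (distance of any of shim_block, timer, marker from where it was at the start of the episode above 0.03 m).
It also fails if it takes over 42 s, if anything falls off the work surface, if the arm or the gripper's body presses on something with over 40 N, if the wrist force passes 120 N, or if a joint passes its speed limit or range.

ROBOT

A 6-joint arm with a two-finger parallel gripper is mounted at the origin on a cart in front of the work surface, level with it; the furniture and walls round the work are solid. World frame = base frame: x ahead of the robot, y to its left, z up, the work surface at z = 0. Lengths are in m, angles in rad, forces in N, time in s.
With the tool pointing down it reaches from about 0.4 to 0.825 m from the base axis. Payload 7 kg.
Tool frame: the origin (TCP) lies at the very end of the fingers, on their centre line; the grasp point (between the pads) lies 19 mm behind it (r.grasp_offset is the distance from the TCP to the grasp point, in m); z points along the fingers, y is the line along which they close (so a half turn about z gives the same grasp; the last joint's range is limited). The gripper opens to 88 mm and grips with 3 to 60 N. Pads are 19 mm wide; open, the fingers measure 130 mm over their backs; the gripper's body (78 mm by 193 mm) begins 47 mm behind the grasp point.
Start: joints at [-0.95, 0.359, 0.012, 0, -1.224, -0.288], TCP at [0.22, -0.638, 0.227] pointing down, gripper open.
Joint ranges: [-3.07, 3.07], [-1.43, 2.12], [-1.02, 1.25], [-3.03, 1.67], [-3.05, -0], [-3.03, 3.03]. Speed limits (rad/s): [2.39, 2.39, 3.01, 3.14, 3.14, 3.14].

INTERFACE

Orientations are given as a rotation vector (axis times angle).
In Python, from rig import r gives the robot as it stands.
- The arm moves only by the tool arm_command, never from a script. Its argument "series" is a list that holds one entry, the list of rows, each a list of 7 numbers: the shift along the tool's x, y, z in mm, then the turn, a rotation vector about the tool's x, y, z in rad, then the opening, from -1 (shut) to 1 (fully open), so that 0 is half open. In form: [[[x, y, z, ax, ay, az, gripper], ...]]. A call has 1 to 20 rows; each row shifts and turns the commanded pose from where the row before left it, along the tool's axes as they then stand; what a row does not reach is not made up. A row lasts 1/12 s, in which the tool goes at most 41.7 mm and 7.16 degrees, less where a joint would pass 70% of its speed; a pose out of reach is approached as far as the arm can. A call with a gripper value outside its range is refused whole. The fingers move at their own pace and stop on an object; "newtons" is the grip in N (left out, the last holds). Time passes only in rows, so rows that do not move let the fingers close. It gives the time, the measured TCP pose, the force, the opening and the grip force at its end, in the units of the state.
- r.get_state(): the state, without advancing time (a new reading comes with each control period).
- r.read_camera(name): name is "scene" or "top" or "wrist"; returns (picture, depth): 480x640x3 uint8, red, green, blue; 480x640 float32, m along the optical axis (not along the pixel's ray), 0 where there is no reading.
- r.camera_info(name): a dict with "fx", "fy", "cx", "cy" (pixels), "T" (4x4, takes a point from camera to world coordinates); the wrist camera has in their place "tool_from_camera" (4x4, takes a point from camera to tool coordinates, whose origin is the TCP and whose axes are the flange's). Camera axes: x right, y up, looking along -z (the intrinsics and any distortion apply to the point x, -y, -z); pixel columns grow to the right and rows downward; lengths in m; the calibration is good to about 2 mm. A picture is of the moment at which its call begins: read the wrist's pose just before it. camera_info takes no time and is no camera call.
- r.job_done(): hands the job in; it is judged then, once.
The state is a dict: "t": time; "joint_pos": joint angles; "joint_velocities": joint speeds; "joint_torque": joint torques, N m; "position": TCP position; "ee_rot": TCP orientation; "force": force on the tool from outside, world axes, zero at the start; "wrist_torque": the same for the moment, N m; "grip_width": finger opening in m; "gripper_force": force on a finger pad.
Only numpy, scipy, OpenCV 4.12 (cv2) and the standard library are available. Lean on these libraries where they do the work, as an engineer would, in place of code of your own. Each camera call takes 0.05 s, during which the arm holds its last target. There are 200 camera calls.

## Working session

There is one attempt and no reset: what is moved stays moved. The work goes in short steps, Python scripts to look and compute and a tool call to move; the robot and the scene stay as the last step left them, time stands still between calls to the robot, and variables do not carry over. Pictures are saved under pics/ and viewed, at most 10 in all, crops included, and the job is handed in when it is done.

Besides the shell and the picture viewer there is one more tool, called after ">>>" as name(argument=value, ...) on one line, values as JSON. arm_command: Moves the arm, as the interface text tells. Its arguments: {"type":"object","properties":{"series":{"type":"array","items":{"type":"array","items":{"type":"array","items":{"type":"number"}}}},"newtons":{"type":"number"}},"required":["series"]}

```bash
mkdir -p pics; ls; cat > h.py <<'E'
import numpy as np, cv2
from rig import r
from scipy.spatial.transform import Rotation as R
def world(name, d, st=None):
    ci=r.camera_info(name)
    if 'T' in ci: T=np.array(ci['T'])
    else:
        W=np.eye(4); W[:3,:3]=R.from_rotvec(st['ee_rot']).as_matrix(); W[:3,3]=st['position']
        T=W@np.array(ci['tool_from_camera'])
    v,u=np.mgrid[:480,:640]
    P=np.stack([(u-ci['cx'])/ci['fx']*d,-(v-ci['cy'])/ci['fy']*d,-d],-1)
    return P@T[:3,:3].T+T[:3,3]
E
python3 - <<'E'
from h import *
print(r.get_state())
for n in ['top','scene']:
    p,d=r.read_camera(n); cv2.imwrite(f'pics/{n}0.png',p[:,:,::-1]); np.savez(f'{n}0.npz',p=p,d=d,X=world(n,d))
    print(r.camera_info(n))
E
```

```text
pics
{'t': 0.0, 'joint_pos': array([-9.49890775e-01,  3.59386248e-01,  1.10401812e-02, -3.52009516e-04,
       -1.22409370e+00, -2.88080534e-01]), 'joint_velocities': array([-7.15954988e-05, -8.66915572e-04,  4.36697880e-04,  8.82014189e-04,
       -9.13920327e-04, -3.14896608e-04]), 'joint_torque': array([-3.16729136e-03, -5.82723498e+01,  2.93035322e+01,  6.99691236e+00,
        6.65183121e-03, -1.39541976e-04]), 'position': array([ 0.22032918, -0.63750068,  0.22561464]), 'ee_rot': array([ 5.20134547e-01, -3.09780460e+00, -2.54733505e-03]), 'force': array([-0.3251557 ,  0.34819579, -0.31883995]), 'wrist_torque': array([ 0.00519241, -0.0104935 ,  0.05939192]), 'gripper_force': 0.0, 'grip_width': 0.08761806486812117}
{'fx': 570.2521574597318, 'fy': 570.2521574597318, 'cx': 313.34790146964025, 'cy': 242.0098590893958, 'T': array([[-2.42287972e-02,  9.82069903e-01, -1.86953659e-01,
         2.55119682e-01],
       [-9.99691597e-01, -2.48200495e-02, -8.22121303e-04,
        -3.59603828e-02],
       [-5.44757965e-03,  1.86876083e-01,  9.82368390e-01,
         1.54770168e+00],
       [ 0.00000000e+00,  0.00000000e+00,  0.00000000e+00,
         1.00000000e+00]])}
{'fx': 539.0854699707953, 'fy': 539.0854699707953, 'cx': 323.33570698932175, 'cy': 237.35938099982474, 'T': array([[ 0.78176837,  0.44023109, -0.44162744, -0.22705786],
       [-0.62350139,  0.5622819 , -0.54321735, -0.94479533],
       [ 0.00917795,  0.70002546,  0.7140589 ,  1.23252642],
       [ 0.        ,  0.        ,  0.        ,  1.        ]])}
```

View pics/top0.png

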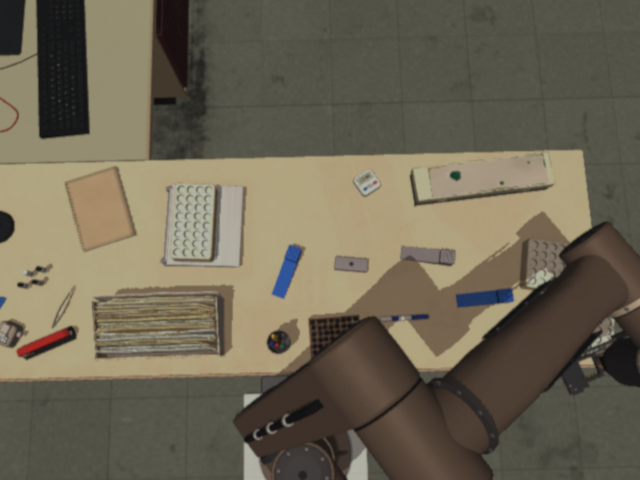

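View pics/scene0.png

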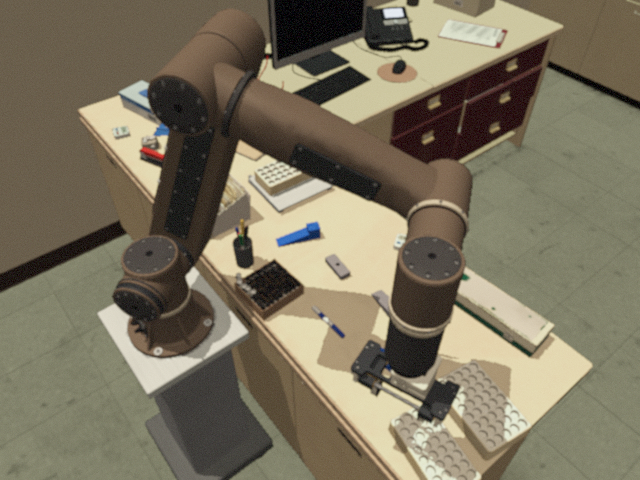

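The top view shows the platform and rack at (204,225), with its open front edge at column 242 facing right, so the push goes left, towards +y. The grey wedge is at (428,256) with its grip block at the right. The shim is at (351,264), and a blue look-alike at (287,271) lies near the approach path.

```bash
python3 - <<'E'
from h import *
z=np.load('top0.npz'); X=z['X'];p=z['p']
print('table z',np.median(X[270:300,330:390,2]))
def comp(u0,u1,v0,v1,lo,hi,lab):
    m=np.zeros((480,640),bool); m[v0:v1,u0:u1]=1
    m&=(X[...,2]>lo)&(X[...,2]<hi)
    n,l,s,c=cv2.connectedComponentsWithStats(m.astype(np.uint8)); k=1+np.argmax(s[1:,4]); m=l==k
    q=X[m]; rc=cv2.minAreaRect((q[:,:2]*1000).astype(np.float32))
    print(lab,s[k],'c',np.round(rc[0],1),'size',np.round(rc[1],1),'box',np.round(cv2.boxPoints(rc)).tolist(),'z',np.percentile(q[:,2],[5,50,95]).round(4))
comp(390,465,235,275,.004,.08,'wedge'); comp(390,465,235,275,.036,.08,'grip')
comp(325,380,245,285,.01,.08,'shim'); comp(265,310,235,305,.004,.08,'blue'); comp(265,310,235,305,.036,.08,'bluegrip')
comp(150,255,170,280,.018,.04,'plat'); comp(150,255,170,280,.05,.12,'rack')
for v in (200,225,250): print(v,[(u,*(X[v,u]*1000).round().astype(int)) for u in range(214,250,3)])
for v in (250,256): print(v,[(u,*(X[v,u]*1000).round().astype(int)) for u in range(398,460,4)])
E
python3 - <<'E'
import cv2
a=cv2.imread('pics/top0.png')[150:310,150:470]
cv2.imwrite('pics/topc.png',cv2.resize(a,(800,400),interpolation=cv2.INTER_CUBIC))
E
```

```text
table z 0.0004287658690785845
wedge [397 246  60  22 772] c [ 505.1 -344.1] size [159.2  50.2] box [[468.0, -419.0], [518.0, -427.0], [542.0, -269.0], [492.0, -262.0]] z [0.0055 0.0216 0.0492]
grip [439 250  17  15 211] c [ 492.4 -391. ] size [41.3 37.5] box [[470.0, -407.0], [506.0, -415.0], [515.0, -375.0], [478.0, -367.0]] z [0.0392 0.046  0.0517]
shim [334 257  34  16 452] c [ 481.9 -134.7] size [89.5 36.9] box [[459.0, -177.0], [496.0, -181.0], [505.0, -92.0], [468.0, -88.0]] z [0.0157 0.0218 0.0274]
blue [268 245  35  55 738] c [471.3  38.2] size [ 52. 154.] box [[390.0, 45.0], [532.0, -16.0], [552.0, 32.0], [411.0, 93.0]] z [0.0056 0.0211 0.0493]
bluegrip [285 245  17  18 204] c [511.5  21.5] size [35.9 41.7] box [[486.0, 12.0], [525.0, -3.0], [537.0, 31.0], [498.0, 46.0]] z [0.0393 0.0458 0.052 ]
plat [ 161  185   83   82 2721] c [600.2 267.8] size [214.9 226.2] box [[483.0, 165.0], [709.0, 156.0], [718.0, 370.0], [492.0, 380.0]] z [0.0202 0.0264 0.0341]
rack [ 170  184   47   78 3188] c [600.5 283.7] size [108.8 207.1] box [[494.0, 234.0], [701.0, 224.0], [707.0, 333.0], [50
[... 2849 characters left out ...]
nt64(-287), np.int64(7)), (410, np.int64(502), np.int64(-298), np.int64(9)), (414, np.int64(502), np.int64(-308), np.int64(13)), (418, np.int64(501), np.int64(-318), np.int64(17)), (422, np.int64(500), np.int64(-329), np.int64(17)), (426, np.int64(500), np.int64(-340), np.int64(16)), (430, np.int64(499), np.int64(-349), np.int64(24)), (434, np.int64(498), np.int64(-359), np.int64(27)), (438, np.int64(496), np.int64(-368), np.int64(36)), (442, np.int64(494), np.int64(-376), np.int64(50)), (446, np.int64(494), np.int64(-387), np.int64(47)), (450, np.int64(494), np.int64(-398), np.int64(43)), (454, np.int64(493), np.int64(-408), np.int64(47)), (458, np.int64(501), np.int64(-431), np.int64(-2))]
```

View pics/topc.png

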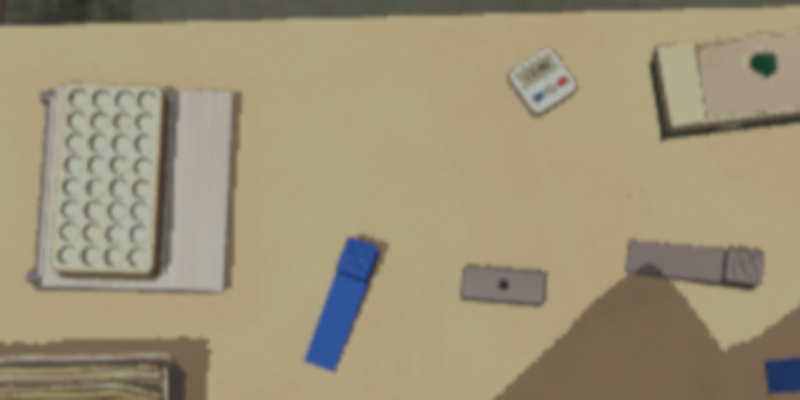

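```bash
cat >> h.py <<'E'
def ray(name,uv,z):
    ci=r.camera_info(name);T=np.array(ci['T']); uv=np.atleast_2d(uv)
    d=np.stack([(uv[:,0]-ci['cx'])/ci['fx'],-(uv[:,1]-ci['cy'])/ci['fy'],-np.ones(len(uv))],-1)@T[:3,:3].T
    return T[:3,3]+d*((z-T[2,3])/d[:,2])[:,None]
E
python3 - <<'E'
from h import *
z=np.load('top0.npz'); X=z['X'];p=z['p'].astype(int)
# platform front edge: strongest colour change per row near u=242
g=cv2.GaussianBlur(z['p'],(3,3),0).astype(float); sat=g[...,0]-g[...,2]
pts=[]
for v in range(190,262,2):
    dd=np.diff(sat[v,232:252]); w=np.clip(dd,0,None); k=w.argmax(); s=slice(max(k-2,0),k+3)
    pts.append(((w[s]*(np.arange(20-1)[s]+232.5)).sum()/w[s].sum(),v))
P=ray('top',np.array(pts),.024); c=np.polyfit(P[:,0],P[:,1],1); res=P[:,1]-np.polyval(c,P[:,0]); ok=abs(res)<3; c=np.polyfit(P[ok,0],P[ok,1],1)
print('front y at x=600',np.polyval(c,.6),'slope',c[0],'rms',res.std(), 'push ang',np.arctan(c[0]))
# platform side edges, along columns 220..238
for lo,hi in((175,200),(255,280)):
    L=[]
    for u in range(222,239,2):
        col=sat[lo:hi,u]; dd=abs(np.diff(col)); k=dd.argmax(); s=slice(max(k-2,0),k+3); L.append((u,(dd[s]*(np.arange(hi-lo-1)[s]+lo+.5)).sum()/dd[s].sum()))
    Q=ray('top',np.array(L),.025); print('side',np.polyfit(Q[:,1],Q[:,0],1), np.median(Q[:,0]).round(4))
# grey wedge
m=np.zeros((480,640),bool); m[235:275,390:465]=1
sr=sat/g.sum(-1)
print(sr[256,396:460:4].round(3), sr[244,400:450:8].round(3))
m&=(sr<.06)
n,l,s,cc=cv2.connectedComponentsWithStats(m.astype(np.uint8)); k=1+np.argmax(s[1:,4]); m=l==k
print(s[k])
v,u=np.nonzero(m); uv=np.c_[u,v]
h=np.clip(X[...,2][m],0,.05)
Q=ray('top',uv,.012); rc=cv2.minAreaRect((Q[:,:2]*1000).astype(np.float32)); print(rc)
W=X[m][:,:2]; Wc=W-W.mean(0); e=np.linalg.svd(Wc,full_matrices=False)[2][0]; print('dir',np.arctan2(e[0],e[1]))
# centreline by column
cl=[]
for uu in range(400,456,2):
    vs=v[u==uu]
    if len(vs)>8: cl.append((uu,vs.mean(),len(vs)))
print(np.round(cl,1).tolist())
E
```

```text
front y at x=600 0.15878019521107767 slope -0.051001743283030074 rms 0.0004390535340088196 push ang -0.050957590637467264
side [0.05588411 0.69990804] 0.711
side [0.01843013 0.47908962] 0.4827
[0.116 0.084 0.043 0.044 0.042 0.045 0.041 0.041 0.041 0.041 0.041 0.042
 0.039 0.037 0.04  0.102] [0.113 0.115 0.109 0.108 0.106 0.108 0.108]
[401 247  54  18 642]
((504.1387023925781, -345.0467834472656), (142.87095642089844, 36.93703842163086), 81.74114227294922)
dir 2.944832128536599
[[402.0, 252.5, 10.0], [404.0, 252.5, 12.0], [406.0, 253.0, 11.0], [408.0, 253.0, 11.0], [410.0, 253.0, 11.0], [412.0, 253.5, 12.0], [414.0, 253.5, 12.0], [416.0, 253.5, 12.0], [418.0, 254.0, 11.0], [420.0, 254.5, 12.0], [422.0, 254.5, 12.0], [424.0, 254.5, 12.0], [426.0, 255.0, 13.0], [428.0, 255.5, 12.0], [430.0, 255.5, 12.0], [432.0, 256.0, 13.0], [434.0, 256.0, 13.0], [436.0, 256.0, 13.0], [438.0, 256.5, 12.0], [440.0, 256.5, 12.0], [442.0, 256.5, 14.0], [444.0, 256.5, 14.0], [446.0, 257.0, 13.0], [448.0, 257.0, 13.0], [450.0, 257.5, 14.0], [452.0, 257.5, 12.0]]
```

```bash
python3 - <<'E'
from h import *
z=np.load('top0.npz'); X=z['X']
a=ray('top',[[401,252.4],[402,252.6],[430,255.6]],[.004,.0045,.024]); b=ray('top',[[446,257.],[450,257.5]],.046)
print(a.round(4),b.round(4)); d=b.mean(0)-a[1]; print('yaw',np.arctan2(-d[0],-d[1]),np.linalg.norm(a[0,:2]-b[0,:2]))
st=r.get_state(); M=R.from_rotvec(st['ee_rot']).as_matrix(); print(M.round(3))
print('tool yaw of y axis', np.arctan2(M[0,1],M[1,1]), st['position'])
g=np.array([.4925,-.391,0]); 
for yaw in (.16,.18):
    w=np.array([np.sin(yaw),np.cos(yaw),0]); # wedge x
    for s in(1,-1):
        yd=s*np.array([w[1],-w[0],0]); zd=np.array([0,0,-1.]); xd=np.cross(yd,zd)
        T=np.c_[xd,yd,zd]; print(yaw,s,'tool x',xd.round(3),'rotvec in tool',R.from_matrix(M.T@T).as_rotvec().round(3))
print('shift tool',(M.T@(g+[0,0,.08]-st['position'])*1000).round(1))
E
```

```text
[[ 0.5138 -0.2744  0.004 ]
 [ 0.5131 -0.277   0.0045]
 [ 0.4997 -0.3492  0.024 ]] [[ 0.4913 -0.387   0.046 ]
 [ 0.4897 -0.3975  0.046 ]]
yaw 0.19340494709220496 0.11481335893086465
[[-0.945 -0.327 -0.001]
 [-0.327  0.945  0.001]
 [ 0.     0.002 -1.   ]]
tool yaw of y axis -0.3326610343344847 [ 0.22033836 -0.63755375  0.22570939]
0.16 1 tool x [0.159 0.987 0.   ] rotvec in tool [ 1.000e-03 -2.000e-03  2.063e+00]
0.16 -1 tool x [-0.159 -0.987 -0.   ] rotvec in tool [ 1.000e-03  1.000e-03 -1.078e+00]
0.18 1 tool x [0.179 0.984 0.   ] rotvec in tool [ 1.000e-03 -2.000e-03  2.083e+00]
0.18 -1 tool x [-0.179 -0.984 -0.   ] rotvec in tool [ 1.000e-03  1.000e-03 -1.058e+00]
shift tool [-337.8  143.9  145.9]
```

>>> arm_command(series=[[[0,0,0,0,0,-0.107,1],[0,0,0,0,0,-0.107,1],[0,0,0,0,0,-0.107,1],[0,0,0,0,0,-0.107,1],[0,0,0,0,0,-0.107,1],[0,0,0,0,0,-0.107,1],[0,0,0,0,0,-0.107,1],[0,0,0,0,0,-0.107,1],[0,0,0,0,0,-0.107,1],[0,0,0,0,0,-0.107,1]]])

```text
t: 0.93
position: [0.2204, -0.6377, 0.226]
ee_rot: [-2.033, 2.394, 0.002]
force: [0.2, -0.0, 1.4]
grip_width: 0.0876
gripper_force: 0.0
```

>>> arm_command(series=[[[-24.3,-18.6,5,0,0,0,1],[-24.3,-18.6,5,0,0,0,1],[-24.3,-18.6,5,0,0,0,1],[-24.3,-18.6,5,0,0,0,1],[-24.3,-18.6,5,0,0,0,1],[-24.3,-18.6,5,0,0,0,1],[-24.3,-18.6,5,0,0,0,1],[-24.3,-18.6,5,0,0,0,1],[-24.3,-18.6,5,0,0,0,1],[-24.3,-18.6,5,0,0,0,1],[-24.3,-18.6,5,0,0,0,1],[-24.3,-18.6,5,0,0,0,1],[0,0,0,0,0,0,1],[0,0,0,0,0,0,1],[0,0,0,0,0,0,1]]])

```text
t: 2.18
position: [0.4891, -0.3876, 0.1662]
ee_rot: [2.028, -2.399, -0.001]
force: [-0.5, -0.3, -0.0]
grip_width: 0.0877
gripper_force: 0.0
```

```bash
python3 - <<'E'
from h import *
st=r.get_state(); p,d=r.read_camera('wrist'); X=world('wrist',d,st); np.savez('w1.npz',p=p,d=d,X=X)
cv2.imwrite('pics/w1.png',p[:,:,::-1])
M=R.from_rotvec(st['ee_rot']).as_matrix(); print(st['t'],st['position'].round(4),M.round(3).tolist())
E
```

```text
2.1833 [ 0.4891 -0.3876  0.1662] [[-0.167, -0.986, -0.001], [-0.986, 0.167, 0.0], [-0.0, 0.001, -1.0]]
```

View pics/w1.png

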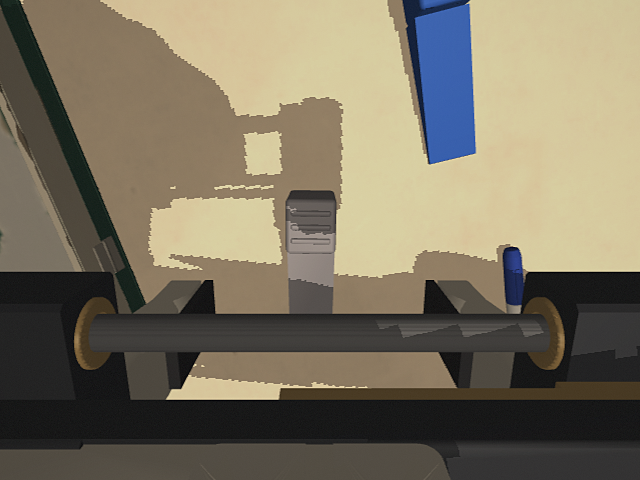

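The wrist view shows the grip block at columns 286–336 and rows 190–252, with the ramp running down to row 315. It sits nearly square between the fingers.

```bash
cat >> h.py <<'E'
def wray(st,uv,z):
    ci=r.camera_info('wrist'); W=np.eye(4); W[:3,:3]=R.from_rotvec(st['ee_rot']).as_matrix(); W[:3,3]=st['position']
    T=W@np.array(ci['tool_from_camera']); uv=np.atleast_2d(uv)
    d=np.stack([(uv[:,0]-ci['cx'])/ci['fx'],-(uv[:,1]-ci['cy'])/ci['fy'],-np.ones(len(uv))],-1)@T[:3,:3].T
    return T[:3,3]+d*((z-T[2,3])/d[:,2])[:,None]
E
python3 - <<'E'
from h import *
st=r.get_state(); z=np.load('w1.npz'); X=z['X']; d=z['d']; p=z['p']
M=R.from_rotvec(st['ee_rot']).as_matrix()
m=np.zeros((480,640),bool); m[180:312,275:350]=1
q=(X-st['position'])@M  # tool coords
for lo,hi,lab in((.036,.056,'grip'),(.012,.034,'ramp')):
    k=m&(d>0)&(X[...,2]>lo)&(X[...,2]<hi)
    v,u=np.nonzero(k); print(lab,k.sum(),'rows',v.min(),v.max(),'cols',np.percentile(u,[1,99]),'tool x',np.percentile(q[k][:,0],[1,99]).round(4),'y',np.percentile(q[k][:,1],[1,99]).round(4),'z',np.median(X[k][:,2]))
    for vv in range(v.min()+3,v.max(),15):
        uu=u[v==vv]; 
        if len(uu)>5: print(vv,uu.min(),uu.max(), (wray(st,[[uu.min(),vv],[uu.max(),vv]],.046 if lab=='grip' else float(np.median(X[k&(np.arange(480)[:,None]==vv)][:,2])))-st['position'])@M)
print(r.camera_info('wrist')['tool_from_camera'])
E
```

```text
grip 2830 rows 196 253 cols [285. 335.] tool x [-0.017   0.0218] y [-0.0226  0.0126] z 0.04747506493186826
199 287 334 [[ 0.02186377 -0.0207106   0.12045   ]
 [ 0.02187982  0.01196286  0.12046309]]
214 285 335 [[ 0.0112354  -0.02232517  0.12044965]
 [ 0.01125168  0.01277412  0.12046371]]
229 285 335 [[ 0.00039754 -0.02255394  0.12044986]
 [ 0.00041299  0.01289243  0.12046406]]
244 285 334 [[-0.01065679 -0.02278727  0.12045008]
 [-0.01064251  0.01229703  0.12046413]]
ramp 2842 rows 191 311 cols [288.   332.59] tool x [-0.0774  0.0218] y [-0.0232  0.0121] z 0.023038058114243615
194 289 333 [[ 0.02213595 -0.02077946  0.14115456]
 [ 0.02215233  0.01196424  0.14116768]]
254 287 333 [[-0.02333439 -0.02286429  0.13711421]
 [-0.02332077  0.01226588  0.13712828]]
269 288 333 [[-0.03658446 -0.02259169  0.14035452]
 [-0.03657189  0.01250297  0.14036858]]
284 288 332 [[-0.05052607 -0.02312808  0.14403362]
 [-0.05051456  0.01196393  0.14404768]]
299 288 332 [[-0.06499804 -0.02366769  0.1476176 ]
 [-0.06498738  0.01220662  0.14763197]]
[[ 6.13139392e-04  9.65507441e-01  2.60374739e-01  6.89859661e-02]
 [ 9.99999760e-01 -5.07657015e-04 -4.72367706e-04  1.35631165e-03]
 [-3.23893472e-04  2.60374966e-01 -9.65507520e-01 -1.59575648e-01]
 [ 0.00000000e+00  0.00000000e+00  0.00000000e+00  1.00000000e+00]]
```

>>> arm_command(series=[[[2,-5,10,0,0,0,1],[0,0,17,0,0,0,1],[0,0,20,0,0,0,1],[0,0,20,0,0,0,1],[0,0,20,0,0,0,1],[0,0,20,0,0,0,1],[0,0,20,0,0,0,1],[0,0,15,0,0,0,1],[0,0,10,0,0,0,1],[0,0,5,0,0,0,1],[0,0,0,0,0,0,1],[0,0,0,0,0,0,1]]])

```text
t: 3.23
position: [0.494, -0.3911, 0.0099]
ee_rot: [-2.027, 2.4, -0.001]
force: [0.4, 0.1, -0.1]
grip_width: 0.0874
gripper_force: 0.0
```

>>> arm_command(series=[[[0,0,0,0,0,0,-0.4],[0,0,0,0,0,0,-0.4],[0,0,0,0,0,0,-0.4],[0,0,0,0,0,0,-0.4],[0,0,0,0,0,0,-0.4],[0,0,0,0,0,0,-0.4],[0,0,0,0,0,0,-0.4],[0,0,0,0,0,0,-0.4],[0,0,0,0,0,0,-0.4],[0,0,0,0,0,0,-0.4],[0,0,0,0,0,0,-0.4],[0,0,0,0,0,0,-0.4]]], newtons=30)

```text
t: 4.23
position: [0.494, -0.3906, 0.0096]
ee_rot: [-2.027, 2.4, -0.0]
force: [0.7, 0.0, 1.0]
grip_width: 0.0361
gripper_force: 29.9
```

>>> arm_command(series=[[[0,0,-10,0,0,0,-0.4],[0,0,-20,0,0,0,-0.4],[0,0,-25,0,0,0,-0.4],[0,0,-25,0,0,0,-0.4],[0,0,0,0,0,-0.058,-0.4],[0,0,0,0,0,-0.058,-0.4],[0,0,0,0,0,0,-0.4],[0,0,0,0,0,0,-0.4]]])

```text
t: 4.9
position: [0.4937, -0.3905, 0.0899]
ee_rot: [-2.161, 2.28, 0.0]
force: [-0.3, 0.0, -1.1]
grip_width: 0.036
gripper_force: 29.9
```

>>> arm_command(series=[[[-15,-3,0,0,0,0,-0.4],[-25,-5,0,0,0,0,-0.4],[-25,-5,0,0,0,0,-0.4],[-25,-5,0,0,0,0,-0.4],[-25,-5,0,0,0,0,-0.4],[-25,-5,0,0,0,0,-0.4],[-25,-5,0,0,0,0,-0.4],[-25,-5,0,0,0,0,-0.4],[-25,-5,0,0,0,0,-0.4],[-25,-5,0,0,0,0,-0.4],[-25,-5,0,0,0,0,-0.4],[-25,-5,0,0,0,0,-0.4],[-25,-5,0,0,0,0,-0.4],[-25,-5,0,0,0,0,-0.4],[-25,-5,0,0,0,0,-0.4],[-25,-5,0,0,0,0,-0.4],[-25,-5,0,0,0,0,-0.4],[0,0,0,0,0,0,-0.4],[0,0,0,0,0,0,-0.4]]])

```text
t: 6.48
position: [0.5983, 0.0207, 0.0891]
ee_rot: [2.163, -2.277, -0.001]
force: [-0.8, -1.0, -1.9]
grip_width: 0.0357
gripper_force: 29.9
```

```bash
python3 - <<'E'
from h import *
st=r.get_state(); M=R.from_rotvec(st['ee_rot']).as_matrix(); print(st['t'],st['position'].round(4),M.round(3).tolist(),st['grip_width'],st['gripper_force'])
for n in('top','scene'):
    p,d=r.read_camera(n); cv2.imwrite(f'pics/{n}1.png',p[:,:,::-1]);np.savez(f'{n}1.npz',p=p,d=d)
a=cv2.imread('pics/top1.png')[150:310,130:350]; b=cv2.imread('pics/scene1.png')[120:300,200:420]
a=cv2.resize(a,(660,480)); b=cv2.resize(b,(660,540)); cv2.imwrite('pics/top1c.png',a); cv2.imwrite('pics/scene1c.png',b)
E
```

```text
6.4833 [0.5983 0.0207 0.0891] [[-0.052, -0.999, -0.001], [-0.999, 0.052, -0.0], [0.0, 0.001, -1.0]] 0.03566220915533665 29.856019020080566
```

View pics/scene1c.png

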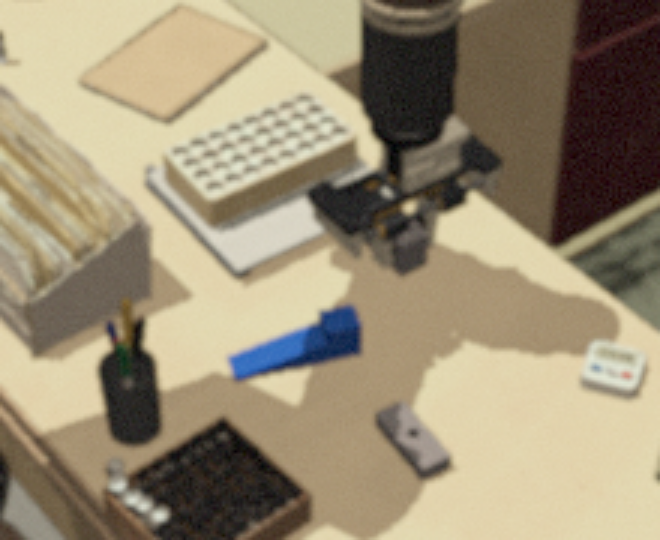

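The scene view shows the wedge held in the gripper at about (410,240) in the crop, facing the platform's front edge. The blue look-alike is clear of it, so I can lower.

>>> arm_command(series=[[[0,0,10,0,0,0,-0.4],[0,0,15,0,0,0,-0.4],[0,0,15,0,0,0,-0.4],[0,0,15,0,0,0,-0.4],[0,0,10,0,0,0,-0.4],[0,0,7,0,0,0,-0.4],[0,0,4,0,0,0,-0.4],[0,0,2,0,0,0,-0.4],[0,0,1,0,0,0,-0.4],[0,0,0,0,0,0,-0.4],[0,0,0,0,0,0,-0.4],[0,0,0,0,0,0,-0.4]]])

```text
t: 7.58
position: [0.5987, 0.0197, 0.0112]
ee_rot: [-2.162, 2.278, -0.001]
force: [-0.6, -0.9, -1.0]
grip_width: 0.0357
gripper_force: 29.9
```

```bash
python3 - <<'E'
from h import *
st=r.get_state(); print(st['position'],st['force'],st['wrist_torque'])
p,d=r.read_camera('wrist'); X=world('wrist',d,st); np.savez('w2.npz',p=p,d=d,X=X); cv2.imwrite('pics/w2.png',p[:,:,::-1])
E
```

```text
[0.59874334 0.01969325 0.01116073] [-0.62619471 -0.92775963 -1.01872766] [-0.00477726  0.06936861 -0.05380428]
```

View pics/w2.png

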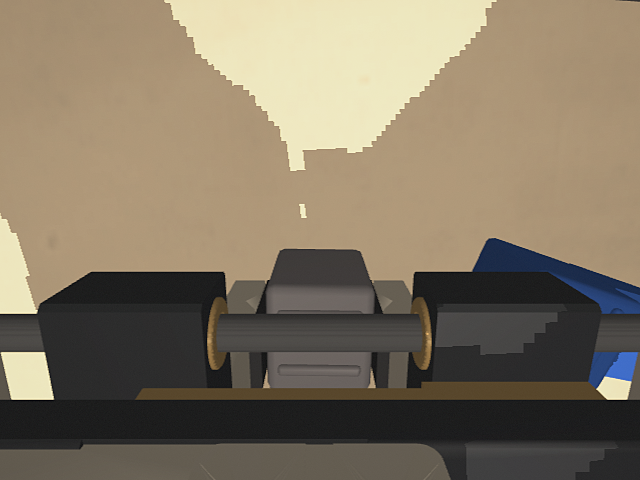

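The wrist view shows the grip block centred between the pads at columns 265–375, and the blue look-alike clear at the right. I'll lower the last millimetre and slide in.

>>> arm_command(series=[[[0,0,1,0,0,0,-0.4],[0,0,0.5,0,0,0,-0.4],[0,0,0,0,0,0,-0.4],[0,0,0,0,0,0,-0.4],[0,0,0,0,0,0,-0.4]]])

```text
t: 8.05
position: [0.5986, 0.0196, 0.0096]
ee_rot: [-2.163, 2.278, -0.0]
force: [-2.2, 0.8, 5.4]
grip_width: 0.0359
gripper_force: 29.9
```

>>> arm_command(series=[[[-3,0,0,0,0,0,-0.4],[-5,0,0,0,0,0,-0.4],[-5,0,0,0,0,0,-0.4],[-5,0,0,0,0,0,-0.4],[-5,0,0,0,0,0,-0.4],[-5,0,0,0,0,0,-0.4],[-5,0,0,0,0,0,-0.4],[-5,0,0,0,0,0,-0.4],[-5,0,0,0,0,0,-0.4],[-5,0,0,0,0,0,-0.4],[-5,0,0,0,0,0,-0.4],[-2,0,0,0,0,0,-0.4],[0,0,0,0,0,0,-0.4],[0,0,0,0,0,0,-0.4]]])

```text
t: 9.22
position: [0.6017, 0.0748, 0.0095]
ee_rot: [-2.163, 2.277, -0.001]
force: [-0.7, 0.4, 6.2]
grip_width: 0.036
gripper_force: 29.8
```

>>> arm_command(series=[[[-3,0,0,0,0,0,-0.4],[-3,0,0,0,0,0,-0.4],[-3,0,0,0,0,0,-0.4],[0,0,0,0,0,0,-0.4],[0,0,0,0,0,0,-0.4]]])

```text
t: 9.63
position: [0.6021, 0.0836, 0.0095]
ee_rot: [-2.163, 2.278, -0.001]
force: [-0.4, -0.4, 5.6]
grip_width: 0.0358
gripper_force: 29.9
```

>>> arm_command(series=[[[-2,0,0,0,0,0,-0.4],[-2,0,0,0,0,0,-0.4],[0,0,0,0,0,0,-0.4],[0,0,0,0,0,0,-0.4]]])

```text
t: 9.97
position: [0.6023, 0.0873, 0.0096]
ee_rot: [-2.163, 2.278, -0.001]
force: [-0.3, -2.2, 5.8]
grip_width: 0.0358
gripper_force: 29.9
```

>>> arm_command(series=[[[-2,0,0,0,0,0,-0.4],[-2,0,0,0,0,0,-0.4],[0,0,0,0,0,0,-0.4],[0,0,0,0,0,0,-0.4]]])

```text
t: 10.3
position: [0.6025, 0.0913, 0.0095]
ee_rot: [-2.163, 2.278, -0.001]
force: [-0.8, -1.4, 6.1]
grip_width: 0.0355
gripper_force: 29.9
```

>>> arm_command(series=[[[-2,0,0,0,0,0,-0.4],[-2,0,0,0,0,0,-0.4],[0,0,0,0,0,0,-0.4],[0,0,0,0,0,0,-0.4]]])

```text
t: 10.63
position: [0.6024, 0.0947, 0.0095]
ee_rot: [2.163, -2.278, 0.001]
force: [-0.7, -4.7, 6.8]
grip_width: 0.0355
gripper_force: 29.9
```

>>> arm_command(series=[[[-2,0,0,0,0,0,-0.4],[-2,0,0,0,0,0,-0.4],[-2,0,0,0,0,0,-0.4],[-2,0,0,0,0,0,-0.4],[-2,0,0,0,0,0,-0.4],[-2,0,0,0,0,0,-0.4],[0,0,0,0,0,0,-0.4],[0,0,0,0,0,0,-0.4]]])

```text
t: 11.3
position: [0.6029, 0.1063, 0.0095]
ee_rot: [2.162, -2.278, 0.001]
force: [-1.0, -6.6, 7.4]
grip_width: 0.036
gripper_force: 29.9
```

>>> arm_command(series=[[[-2,0,0,0,0,0,-0.4],[-2,0,0,0,0,0,-0.4],[-2,0,0,0,0,0,-0.4],[0,0,0,0,0,0,-0.4],[0,0,0,0,0,0,-0.4]]])

```text
t: 11.72
position: [0.6032, 0.1123, 0.0095]
ee_rot: [2.162, -2.278, 0.001]
force: [-0.5, -6.2, 7.4]
grip_width: 0.0359
gripper_force: 29.9
```

```bash
python3 - <<'E'
from h import *
st=r.get_state(); print(st['t'],st['position'],st['force'],st['gripper_force'])
# platform plane tilt: average several depth frames of top/scene camera
def tilt(X,lab):
    # project on push dir s from edge, lateral l
    E=np.array([.596,.159]); s=(X[...,:2]-E)@[.051,.9987]; l=(X[...,:2]-E)@[.9987,-.051]
    k=(s>.008)&(s<.062)&(abs(l)>.06)&(abs(l)<.105)&(X[...,2]>.005)&(X[...,2]<.05)
    print(lab,k.sum(),'z strip',np.median(X[k][:,2]).round(5),X[k][:,2].mean().round(5))
for n in('top','scene'):
    for f in('0','1'):
        d=np.load(f'{n}{f}.npz')['d']; tilt(world(n,d),n+f)
    D=[]
    for i in range(4):
        p,d=r.read_camera(n); D.append(d); tilt(world(n,d),n+'now')
    cv2.imwrite(f'pics/{n}2.png',p[:,:,::-1]); np.savez(f'{n}2.npz',p=p,d=np.mean(D,0))
b=cv2.resize(cv2.imread('pics/scene2.png')[140:240,230:390],(800,500)); cv2.imwrite('pics/scene2c.png',b)
E
```

```text
11.7167 [0.60315932 0.11225295 0.00952884] [-0.50698548 -6.22178283  7.40848541] 29.858639538288116
top0 633 z strip 0.02522 0.025
top1 65 z strip 0.02452 0.02416
topnow 326 z strip 0.0292 0.02926
topnow 322 z strip 0.02881 0.02903
topnow 324 z strip 0.02947 0.02948
topnow 325 z strip 0.02932 0.02925
scene0 238 z strip 0.02384 0.02365
scene1 177 z strip 0.02429 0.02454
scenenow 146 z strip 0.02755 0.02737
scenenow 155 z strip 0.02805 0.02765
scenenow 154 z strip 0.02729 0.02688
scenenow 151 z strip 0.02778 0.02758
```

View pics/scene2c.png

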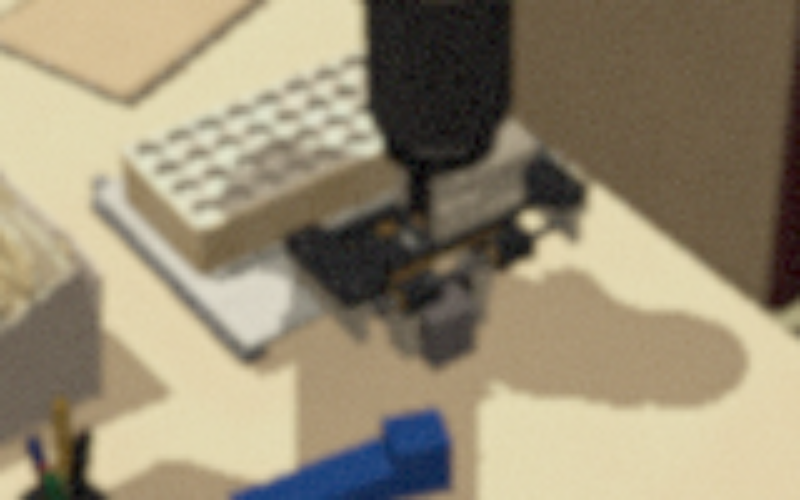

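The view shows the grip block at about (445,325) in front of the edge, with the gripper clear of both platform and rack. Depth puts the edge about 4.5 mm up, so I'll push a little further.

>>> arm_command(series=[[[-2,0,0,0,0,0,-0.4],[-2,0,0,0,0,0,-0.4],[0,0,0,0,0,0,-0.4],[0,0,0,0,0,0,-0.4],[0,0,0,0,0,0,-0.4],[0,0,0,0,0,0,-0.4],[0,0,0,0,0,0,-0.4],[0,0,0,0,0,0,-0.4],[0,0,0,0,0,0,-0.4],[0,0,0,0,0,0,-0.4]]])

```text
t: 12.95
position: [0.6034, 0.1162, 0.0095]
ee_rot: [2.162, -2.278, 0.001]
force: [-0.9, -7.6, 6.4]
grip_width: 0.0362
gripper_force: 29.9
```

```bash
python3 - <<'E'
from h import *
st=r.get_state(); print(st['t'],st['position'],st['force'],st['gripper_force'],abs(st['joint_velocities']).max())
def strip(X):
    E=np.array([.596,.159]); s=(X[...,:2]-E)@[.051,.9987]; l=(X[...,:2]-E)@[.9987,-.051]
    k=(s>.008)&(s<.062)&(abs(l)>.06)&(abs(l)<.105)&(X[...,2]>.005)&(X[...,2]<.05)
    return X[k][:,2].mean()
for n in('top','scene'):
    z0=strip(world(n,np.load(f'{n}0.npz')['d'])); z=np.mean([strip(world(n,r.read_camera(n)[1])) for _ in range(6)])
    print(n,'edge rise mm',(z-z0)*1000/.825)
E
```

```text
12.95 [0.60337741 0.11623326 0.00954279] [-0.89299469 -7.62587072  6.35694957] 29.85807180404663 0.0023899089042992297
top edge rise mm 6.281841817478913
scene edge rise mm 5.193464118923288
```

Edge rise now measures 5.2 to 6.3 mm, close to level, and the arm is still. I'm handing in.

```bash
python3 -c "
from rig import r
print(r.job_done())"
```

```text
the job is handed in; nothing more can be done
None
```

I handed the job in with the wedge still held in the gripper and flat on the worktop. Its thin end is under the middle of the front edge, which measured about 5 to 6 mm off its pads by depth camera; no verdict came back.

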